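# Wind up the kitchen timer and set it back to its marker

## Task

Wind the free-standing kitchen timer on the wooden board: turn its dial clockwise right up to the end stop, then turn it back until the pointer lines up with the marker tab on the rim, and let go. The dial is stiffer than the light timer can resist by itself, so press down on it while turning, firmly but never with more than about 25 N, so that the timer neither spins nor slides on the board. Leave the marker tab and the things round the board as they are.

Things in the scene. Friction and masses are not known exactly. Their poses are not given: they have to be found in the camera images.
- board: Fixed low wooden board on four short feet, 130 x 200 mm, its top 32 mm above the worktop; origin on the worktop under its centre, x across its short side, z up. It cannot move.
- timer: Loose round white kitchen timer, 98 mm in diameter, on four feet on the board, 0.24 to 0.36 kg; origin under its centre, z up, x from front to back. Case top 40 mm, top of the dial's disc 46 mm above the origin. The dial turns about its centre line. Its own weight resists only some 0.06 to 0.14 N m of twist; each newton of press on the dial adds about 0.026 to 0.04 N m.
- dial (a joint): Angle of the dial in rad: 0 points the pointer along the timer's -x axis (its front), grows clockwise seen from above, rigid end stop at 2.6. It stays where it is left; turning takes about 0.28 N m, both ways. It starts 1.1 to 1.5 rad short of the stop.
- marker (a joint): Angle of the marker tab in rad, on the same zero and sense as the dial: when dial equals marker the pointer lines up with the tab. It must not be shifted; it is held by light friction.
- dial_grip (a point): On the dial's axis, 60 mm above the timer's origin, inside the black bar grip (54 mm long, 12 mm thick, 46 to 70 mm above the timer's origin, standing on a flat steel disc, 68 mm diameter). Disc and bar turn together; pressing either, or through a firm grip, presses the timer onto the board. The bar runs along the point's x, from +30 mm to -24 mm; the pointer nib is at the -x end.
- pointer_tip (a point): Tip of the dial's pointer, a narrow nib 5 mm wide and 10 mm tall at one end of the bar, on the disc's rim, 34 mm from the axis, at the height of the disc's top.
- marker_tab (a point): Point on the disc's rim (34 mm from the axis, height of the disc's top) straight inward of the marker tab, a small black block 9 x 6 x 6 mm standing on the case just outside the disc, its top about level with the disc's top. It coincides with the pointer tip when the dial is set.
- timer_front (a point): Point on the front of the timer's case, 48 mm from its axis along its -x axis, 20 mm above its origin.
- tin_2: Bystander: flat food tin, 86 mm in diameter, 40 mm tall, standing beside the board; origin under its centre.
- salt_shaker: Bystander: white salt shaker, 44 mm in diameter, 90 mm tall, standing beside the board; origin under its centre.
- spice_jar: Bystander: glass spice jar, 44 mm in diameter, 109 mm tall, standing beside the board; origin under its centre.

How it is judged:
By the outcome, as a careful person would: the job done as asked, in the order asked, and still so for the second after the job is handed in, with the robot touching nothing.
It also fails if it takes over 64 s, if anything falls off the work surface, if the arm or the gripper's body presses on something with over 40 N, if the wrist force passes 120 N, or if a joint passes its speed limit or range.

## Robot

A 6-joint arm with a two-finger parallel gripper is mounted at the origin on a cart in front of the work surface, level with it; the furniture and walls round the work are solid. World frame = base frame: x ahead of the robot, y to its left, z up, the work surface at z = 0. Lengths are in m, angles in rad, forces in N, time in s.
With the tool pointing down it reaches from about 0.35 to 0.875 m from the base axis. Payload 4.2 kg.
Tool frame: the origin (TCP) lies at the very end of the fingers, on their centre line; the grasp point (between the pads) lies 19 mm behind it; z points along the fingers, y is the direction in which the jaws open and shut (so a half turn about z gives the same grasp; the last joint's range is limited). The gripper opens to 87 mm and grips with 3 to 60 N. Pads are 19 mm wide; open, the fingers measure 117 mm over their backs; the gripper's body (75 mm by 190 mm) begins 51 mm behind the grasp point.
Start: joints at [1.374, 0.385, 0.008, 0, -1.194, -0.259], TCP at [0.275, 0.561, 0.223] pointing down, gripper open.
Joint ranges: [-3.14, 3.14], [-1.21, 2.06], [-1.07, 1.41], [-3.16, 2.05], [-2.99, -0.16], [-3.1, 3.1]. Speed limits (rad/s): [2.79, 2.79, 3.14, 3.14, 3.14, 3.14].

## Interface

Orientations are given as a unit quaternion [x, y, z, w].
In Python, from workcell import r, viewer gives the robot as it stands.
- The arm moves only by the tool drive_tool, never from a script. Its argument "targets" is a list that holds one entry, the list of rows, each a list of 7 numbers: the turn, a rotation vector about the tool's x, y, z in degrees, then the shift along the tool's x, y, z in m, then the closure, from 0 (fully open) to 1 (shut). In form: [[[wx, wy, wz, x, y, z, claw], ...]]. A call has 1 to 20 rows; each row is the pose to reach, as a shift and turn from the pose commanded when the call began, along the tool's axes at that moment; what a row does not reach only later rows make up. A row lasts 1/10 s, in which the tool goes at most 50 mm and 8.59 degrees, less where a joint would pass 70% of its speed; a pose out of reach is approached as far as the arm can. A call with a gripper value outside its range is refused whole. The fingers move at their own pace and stop on an object; the grip force is fixed at half the most. Time passes only in rows, so rows that repeat a pose let the fingers close. It gives the time, the measured TCP pose, the force and the opening at its end, in the units of the state.
- r.observe(): the state, without advancing time (a new reading comes with each control period).
- viewer.read_camera(name): name is "scene" or "top" or "wrist"; returns a dict with "color" (400x640x3 uint8, red, green, blue), "K" (3x3 intrinsics, pixels), "eye" and "attitude" of the camera in the world. Camera axes: x right, y down, z forward; pixel columns grow to the right and rows downward; lengths in m; the calibration is good to about 2 mm. A picture is of the moment at which its call begins. There is no depth.
- r.finish_job(): hands the job in, once; it reports no verdict.
The state is a dict: "time_s": time; "joint_pos": joint angles; "joint_vel": joint speeds; "effort": joint torques, N m; "tcp_pos": TCP position; "tcp_rot": TCP orientation; "force": force on the tool from outside, world axes, zero at the start; "wrist_torque": the same for the moment, N m; "grip_width": finger opening in m.
Only numpy, scipy, OpenCV 4.12 (cv2) and the standard library are available. Lean on these libraries where they do the work, as an engineer would, in place of code of your own. Each camera call takes 0.05 s, during which the arm holds its last target.

## Working session

There is one attempt and no reset: what is moved stays moved. The work goes in short steps, Python scripts to look and compute and a tool call to move; the robot and the scene stay as the last step left them, time stands still between calls to the robot, and variables do not carry over. Pictures are saved under pics/ and viewed, and the job is handed in when it is done.

Besides the shell and the picture viewer there is one more tool, called after "Call:" as name(argument=value, ...) on one line, values as JSON. drive_tool: Moves the arm, as the interface text tells. Its arguments: {"type":"object","properties":{"targets":{"type":"array","items":{"type":"array","items":{"type":"array","items":{"type":"number"}}}}},"required":["targets"]}

```bash
ls; mkdir -p pics
python3 - <<'E'
from workcell import r, viewer
import cv2
s=r.observe(); print({k:s[k] for k in ('time_s','tcp_pos','tcp_rot','force','grip_width')})
for n in ('scene','top'):
    d=viewer.read_camera(n); cv2.imwrite(f'pics/{n}0.png',d['color'][:,:,::-1]); print(n,d['K'],d['eye'],d['attitude'])
E
```

```text
pics
{'time_s': 0.0, 'tcp_pos': array([0.27481494, 0.5606434 , 0.22142195]), 'tcp_rot': array([ 9.74121326e-01, -2.26022917e-01, -2.24862289e-04,  1.11000872e-03]), 'force': array([-0.23579829, -0.49789859,  0.32856017]), 'grip_width': 0.08672077889303506}
scene [[459.0887798    0.         320.38132924]
 [  0.         459.0887798  197.93216189]
 [  0.           0.           1.        ]] [-0.10915202 -0.47217684  0.6929732 ] [ 0.83853224 -0.32368977  0.16719099 -0.40513675]
top [[368.27966842   0.         318.92215934]
 [  0.         368.27966842 193.68106553]
 [  0.           0.           1.        ]] [0.26089014 0.06612855 0.92998261] [-0.70351557  0.70467702 -0.05688936  0.07252403]
```

View pics/scene0.png

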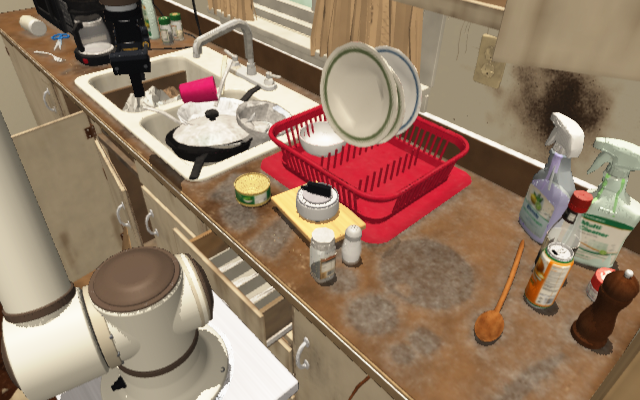

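View pics/top0.png

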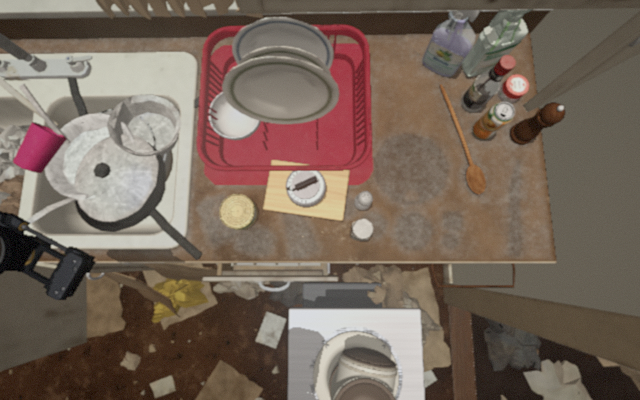

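The timer is at about (306,187) in top view and (317,202) in scene view. The tin is to its left, the shaker and jar to its right, and the dish rack behind. I'll zoom in and measure.

```bash
cat > h.py <<'E'
import numpy as np, cv2
from scipy.spatial.transform import Rotation as R
from workcell import r, viewer
def cam(n): return viewer.read_camera(n)
def ray(d,u,v):
    a=R.from_quat(d['attitude']).as_matrix(); k=d['K']
    x=a@np.linalg.inv(k)@np.array([u,v,1.]); return np.array(d['eye']),x
def onz(d,u,v,z):
    e,x=ray(d,u,v); return e+x*(z-e[2])/x[2]
def proj(d,p):
    a=R.from_quat(d['attitude']).as_matrix(); q=d['K']@(a.T@(np.array(p)-d['eye'])); return q[:2]/q[2]
def crop(d,u0,v0,w,h,s,name):
    c=d['color'][v0:v0+h,u0:u0+w,::-1]; cv2.imwrite(name,cv2.resize(c,None,fx=s,fy=s,interpolation=cv2.INTER_CUBIC))
E
python3 - <<'E'
from h import *
t=cam('top'); s=cam('scene')
crop(t,256,150,128,96,6,'pics/t1.png'); crop(s,266,165,110,80,7,'pics/s1.png')
print('timer',onz(t,306,187,.072)); print('tin',onz(t,239,211,.04)); print('salt',onz(t,364,199,.09),'jar',onz(t,362,229,.109))
for uv in ((273,161),(350,169),(345,220),(263,213)): print(uv,onz(t,*uv,.032))
print('rack edge',onz(t,288,178,.1),onz(t,288,165,.12),s['eye'])
E
```

```text
timer [0.43625201 0.11598059 0.072     ]
tin [0.38349154 0.28168691 0.04      ]
salt [ 0.40375848 -0.01924363  0.09      ] jar [ 0.33292022 -0.01140014  0.109     ]
(273, 161) [0.51187977 0.20231036 0.032     ]
(350, 169) [0.49001846 0.00820156 0.032     ]
(345, 220) [0.36172152 0.02232336 0.032     ]
(263, 213) [0.37946484 0.22396344 0.032     ]
rack edge [0.45196646 0.15621672 0.1       ] [0.47767616 0.15452252 0.12      ] [-0.10915202 -0.47217684  0.6929732 ]
```

View pics/t1.png

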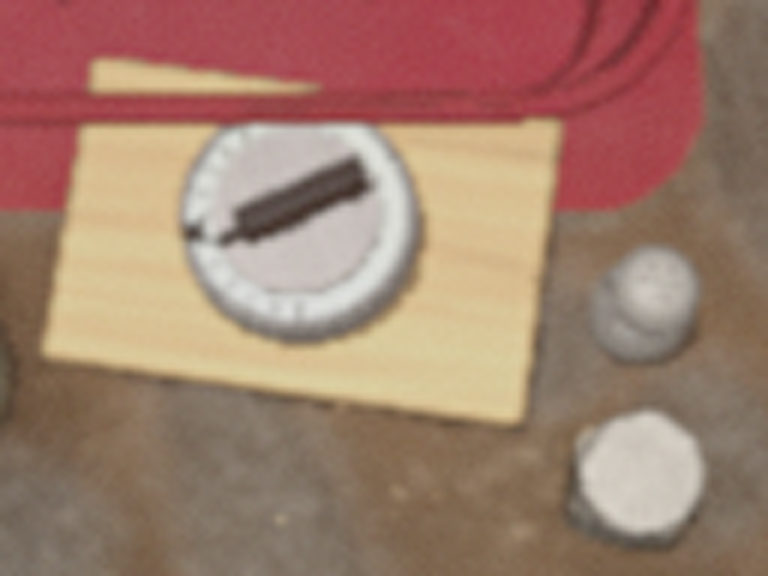

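View pics/s1.png

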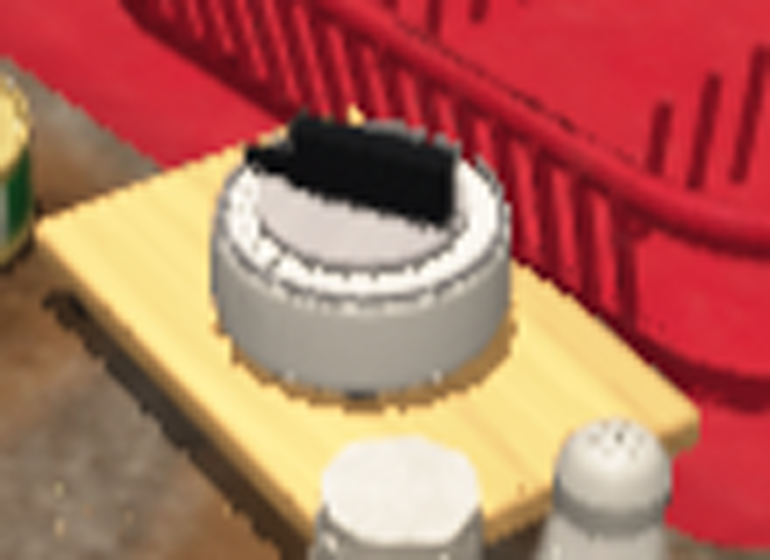

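```bash
cat >> h.py <<'E'
def tri(obs):
    A=np.zeros((3,3));b=np.zeros(3)
    for d,u,v in obs:
        e,x=ray(d,u,v);x=x/np.linalg.norm(x);P=np.eye(3)-np.outer(x,x);A+=P;b+=P@e
    p=np.linalg.solve(A,b); return p,[np.round(proj(d,p)-[u,v],1).tolist() for d,u,v in obs]
def totool(s,p):
    return R.from_quat(s['tcp_rot']).as_matrix().T@(np.array(p)-s['tcp_pos'])
E
python3 - <<'E'
from h import *
np.set_printoptions(precision=4,suppress=True)
t=cam('top'); s=cam('scene')
T=lambda u,v:(t,256+u/6,150+v/6); S=lambda u,v:(s,266+u/7,165+v/7)
nib=tri([T(222,241),S(248,157)]); end=tri([T(368,172),S(455,150)])
print('nib',nib,'barend top',end)
print('rimcorner',tri([T(525,100),S(640,210)]))
for z in (.1,.13,.16): print(z,onz(t,256+250/6,150+122/6,z), [onz(t,306,168,z)])
# project the rim front line points at candidate heights into scene
for z in (.08,.1,.12,.14):
    for u,v in ((225,256/1.5),(300,169)):
        print(z,proj(s,onz(t,u,v,z)))
# case ellipse from mask
print('case centre by crop', onz(t,256+300/6,150+222/6,.072), 'disc', onz(t,256+300/6,150+212/6,.078))
a=end[0]-nib[0]; print(np.degrees(np.arctan2(a[1],a[0])))
st=r.observe(); print(R.from_quat(st['tcp_rot']).as_matrix(), totool(st,[.436,.116,.25]))
print(proj(s,[.436,.116,.072]),proj(t,[.436,.116,.072]))
E
```

```text
nib (array([0.4242, 0.1473, 0.0837]), [[-0.7, 0.9], [1.2, -0.2]]) barend top (array([0.4501, 0.087 , 0.1066]), [[0.5, -0.7], [-0.9, 0.1]])
rimcorner (array([0.4759, 0.0287, 0.1047]), [[-0.4, 0.5], [0.7, -0.1]])
0.1 [0.4701 0.134  0.1   ] [array([0.4756, 0.1147, 0.1   ])]
0.13 [0.4626 0.1315 0.13  ] [array([0.4678, 0.1129, 0.13  ])]
0.16 [0.455  0.1291 0.16  ] [array([0.4601, 0.1112, 0.16  ])]
0.08 [275.2907 151.051 ]
0.08 [325.6488 182.5342]
0.1 [274.7765 145.767 ]
0.1 [324.6661 176.4806]
0.12 [274.2452 140.3076]
0.12 [323.6523 170.2355]
0.14 [273.6959 134.664 ]
0.14 [322.6058 163.7896]
case centre by crop [0.4363 0.116  0.072 ] disc [0.439  0.1157 0.078 ]
-66.80746903636141
[[ 0.8979 -0.4402 -0.0003]
 [-0.4402 -0.8979 -0.0007]
 [ 0.      0.0007 -1.    ]] [ 0.3405  0.3287 -0.0276]
[315.954  195.7596] [305.9911 187.1038]
```

Run:
```python
from h import *
np.set_printoptions(precision=4,suppress=True)
t=cam('top'); s=cam('scene')
print(tri([(t,225,90),(s,321,85)]),tri([(t,338,88),(s,399,98)]))
print(tri([(t,280,122),(s,358,146)]),tri([(t,280,122),(s,360,42)]),tri([(t,280,50),(s,360,42)]))
```

```text
(array([0.6035, 0.2775, 0.2295]), [[-1.5, 2.1], [2.1, -0.5]]) (array([0.5856, 0.0422, 0.2851]), [[1.3, -1.7], [-1.9, 0.6]])
(array([0.5982, 0.1668, 0.1082]), [[4.2, -5.0], [-6.3, 1.1]]) (array([0.4981, 0.1167, 0.3935]), [[14.1, -15.5], [-17.4, 2.8]]) (array([0.5978, 0.1498, 0.3714]), [[-3.9, 5.8], [5.3, -1.9]])
```

Call:
drive_tool(targets=[[[0,0,0,0.03,0.03,-0.028,0.3],[0,0,0,0.06,0.06,-0.028,0.75],[0,0,0,0.095,0.09,-0.028,0.75],[0,0,0,0.13,0.12,-0.028,0.75],[0,0,0,0.165,0.15,-0.028,0.75],[0,0,0,0.2,0.18,-0.028,0.75],[0,0,0,0.235,0.21,-0.028,0.75],[0,0,0,0.265,0.24,-0.028,0.75],[0,0,0,0.29,0.27,-0.028,0.75],[0,0,0,0.31,0.3,-0.028,0.75],[0,0,0,0.325,0.315,-0.028,0.75],[0,0,0,0.325,0.315,-0.028,0.75]]])

```text
time_s: 1.6
tcp_pos: [0.4284, 0.1332, 0.2508]
tcp_rot: [0.974, -0.228, 0.0, -0.0]
force: [-0.6, -0.2, 1.4]
grip_width: 0.022
```

Run:
```python
from h import *
np.set_printoptions(precision=4,suppress=True)
w=cam('wrist'); cv2.imwrite('pics/w1.png',w['color'][:,:,::-1]); st=r.observe()
print(w['K'],w['eye'],R.from_quat(w['attitude']).as_matrix(),st['joint_pos'])
for p in ([.437,.116,.078],[.437,.116,.102]): print(proj(w,p))
```

```text
[[278.7826   0.     319.5451]
 [  0.     278.7826 197.4016]
 [  0.       0.       1.    ]] [0.5021 0.0966 0.4123] [[-0.4433 -0.8558 -0.2665]
 [-0.8964  0.4232  0.132 ]
 [-0.0002  0.2973 -0.9548]] [ 0.6678  0.057  -0.3509 -0.0001 -1.1622  0.4447]
[328.9877 168.2128]
[329.6684 172.3899]
```

View pics/w1.png

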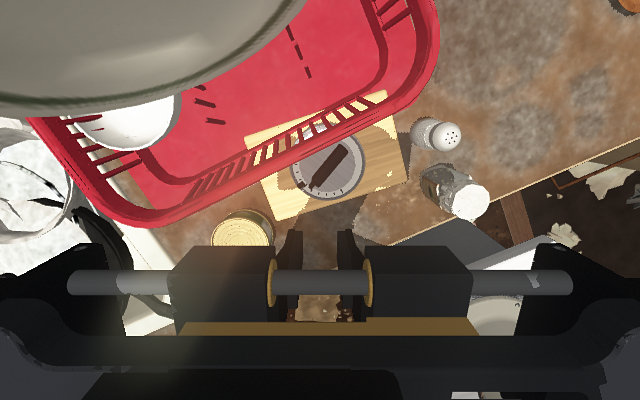

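Run:
```python
from h import *
w=cam('wrist'); crop(w,270,110,110,100,7,'pics/w1z.png')
```

```text
(no output)
```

View pics/w1z.png

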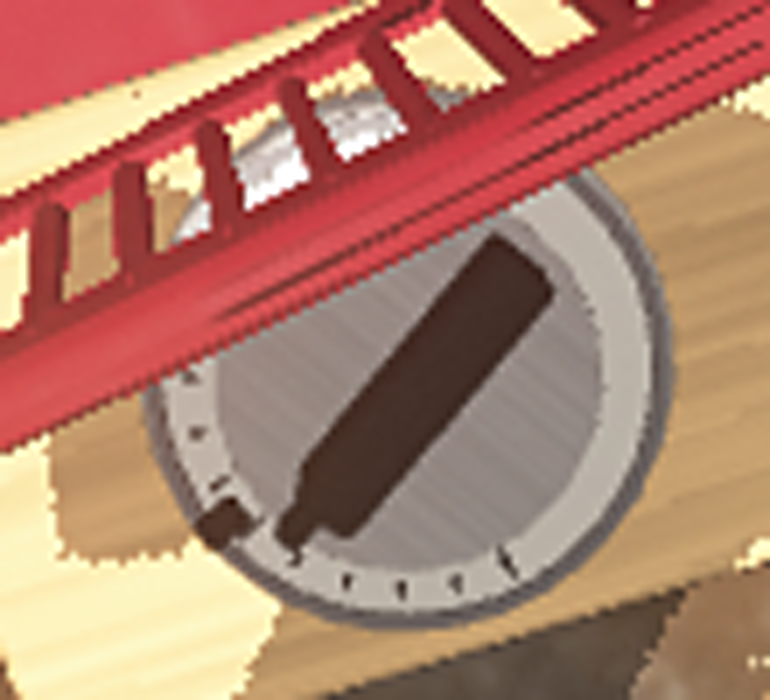

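```bash
cat >> h.py <<'E'
def fitc(P):
    P=np.array(P)[:,:2]; A=np.c_[2*P,np.ones(len(P))]; x=np.linalg.lstsq(A,(P**2).sum(1),rcond=None)[0]
    return x[:2],np.sqrt(x[2]+x[0]**2+x[1]**2)
def fitr(P,rad):
    from scipy.optimize import least_squares
    P=np.array(P)[:,:2]; q=least_squares(lambda c:np.hypot(*(P-c).T)-rad,P.mean(0)); return q.x,np.round(q.fun*1e3,1)
E
python3 - <<'E'
from h import *
np.set_printoptions(precision=4,suppress=True)
w=cam('wrist')
f=lambda u,v,z:onz(w,270+u/7-.43,110+v/7-.43,z)
D=[f(u,v,.078) for u,v in ((603,390),(585,300),(597,450),(565,490),(395,572),(213,400),(225,445),(440,568))]
print(fitc(D),fitr(D,.034))
C=[f(u,v,.072) for u,v in ((650,380),(640,300),(610,215),(625,470),(575,545),(480,602),(400,613),(320,592),(160,400))]
print(fitc(C),fitr(C,.049))
c=fitr(D,.034)[0]
ang=lambda p:np.degrees(np.arctan2(p[1]-c[1],p[0]-c[0]))
for n,u,v,z in(('nibbase',283,545,.08),('marker',225,522,.075),('tick',510,565,.072),('barfar',525,265,.102),('nib top',290,515,.088)):
    p=f(u,v,z); print(n,p,np.hypot(*(p[:2]-c)),ang(p))
E
```

```text
(array([0.4416, 0.1171]), np.float64(0.033783013261423585)) (array([0.4418, 0.1171]), array([-0.3, -0.7,  1.1, -0.4, -0. , -0. , -0.3, -0.3]))
(array([0.4425, 0.1172]), np.float64(0.04350871231285882)) (array([0.4487, 0.1183]), array([-1.8, -3.9, -4.3, -0.5,  1.1,  1.2,  0.1, -2.5, -8.3]))
nibbase [0.426  0.1493 0.08  ] 0.03586447268644692 116.17075092561997
marker [0.4332 0.1574 0.075 ] 0.04122970949209162 102.04896566311388
tick [0.4027 0.1153 0.072 ] 0.03917587389140289 -177.3562871234129
barfar [0.4551 0.0911 0.102 ] 0.029178059882142567 -63.0427908193675
nib top [0.4321 0.1446 0.088 ] 0.02917623911841915 109.54873413770524
```

Wrist view: the disc fits r = 33.8 mm with its centre at (0.442, 0.117). The nib is at about 115° and the tab at about 102°, so the tab is about 14° clockwise of the pointer. Next I align and hover.

Call:
drive_tool(targets=[[[0,0,8,0.01,0.004,0.02,0.75],[0,0,16,0.019,0.0085,0.04,0.75],[0,0,24,0.019,0.0085,0.06,0.75],[0,0,32,0.019,0.0085,0.08,0.75],[0,0,38,0.019,0.0085,0.1,0.75],[0,0,38,0.019,0.0085,0.115,0.75],[0,0,38,0.019,0.0085,0.115,0.75],[0,0,38,0.019,0.0085,0.115,0.75]]])

```text
time_s: 2.55
tcp_pos: [0.4418, 0.1202, 0.1358]
tcp_rot: [0.848, -0.53, 0.0, 0.0]
force: [-0.2, 0.1, 0.6]
grip_width: 0.0221
```

Run:
```python
from h import *
np.set_printoptions(precision=4,suppress=True)
w=cam('wrist'); cv2.imwrite('pics/w2.png',w['color'][:,:,::-1]); st=r.observe()
s=cam('scene');crop(s,256,125,120,110,6,'pics/s2.png')
print(st['tcp_pos'],st['tcp_rot'],proj(w,st['tcp_pos']),w['eye'])
```

```text
[0.4421 0.1203 0.1363] [ 0.8479 -0.5301  0.0004 -0.0006] [318.8345 245.4563] [0.4777 0.0461 0.2973]
```

View pics/w2.png

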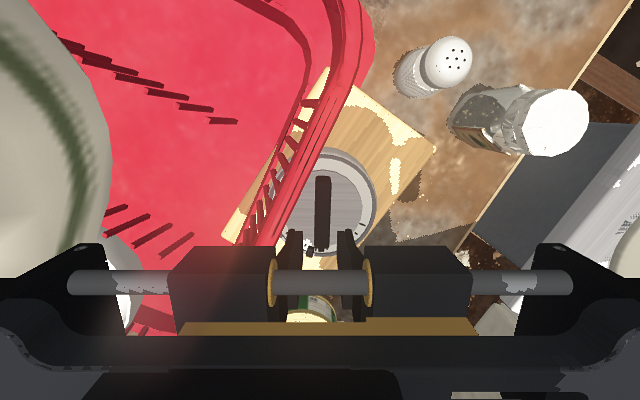

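View pics/s2.png

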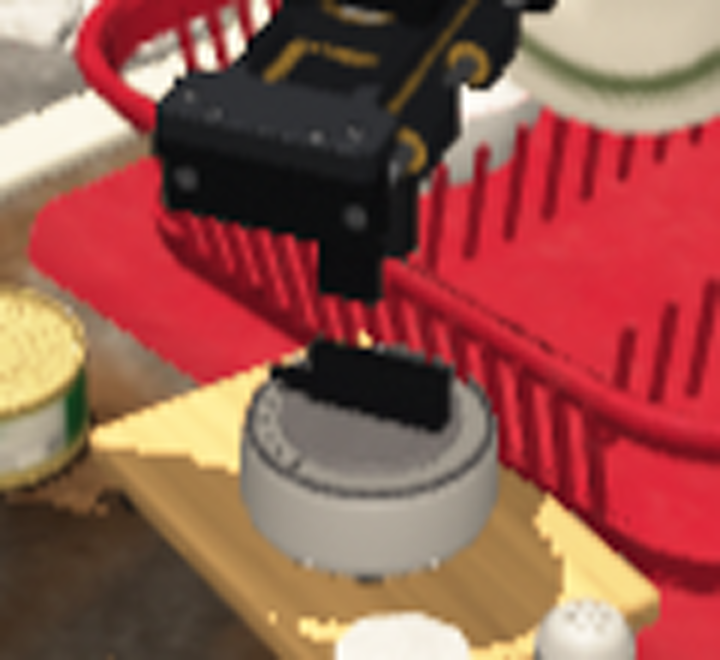

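Run:
```python
from h import *
w=cam('wrist'); crop(w,260,135,130,135,6,'pics/w2z.png')
```

```text
(no output)
```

View pics/w2z.png

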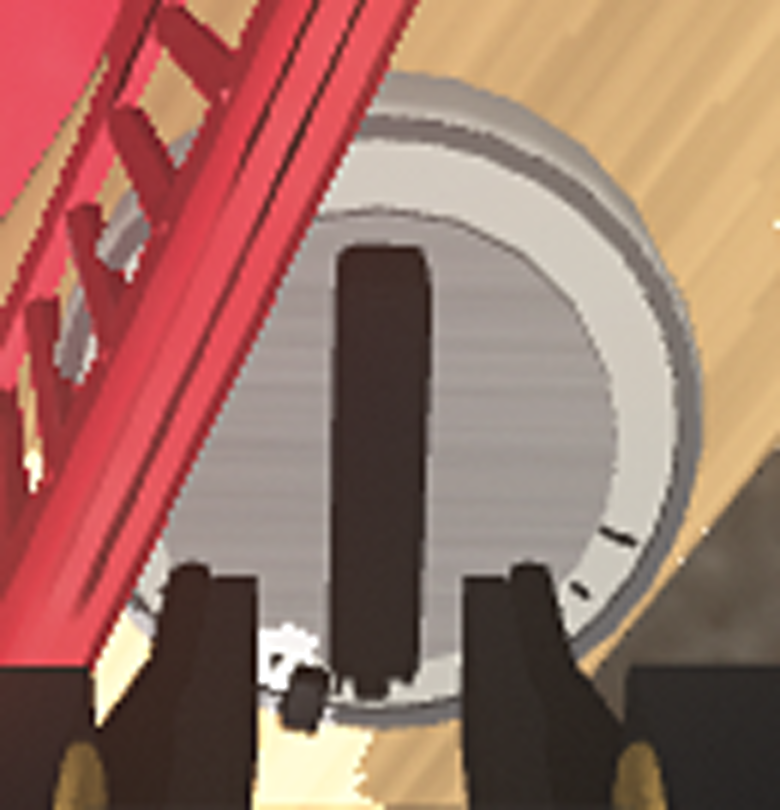

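Run:
```python
from h import *
np.set_printoptions(precision=4,suppress=True)
w=cam('wrist'); st=r.observe()
f=lambda u,v,z:onz(w,260+u/6-.43,135+v/6-.43,z)
D=[f(u,v,.078) for u,v in ((378,210),(430,218),(480,235),(535,270),(580,330),(605,380),(617,440),(175,560))]
print(fitc(D),fitr(D,.034)); c=fitr(D,.034)[0]
C=[f(u,v,.072) for u,v in ((375,138),(450,150),(520,185),(590,240),(640,310),(670,390),(677,440),(665,520))]
print(fitc(C),fitr(C,.0435))
L0,R0,L1,R1=[f(*p,.102) for p in((345,252),(424,252),(331,672),(418,672))]
a=(L0+R0)/2;b=(L1+R1)/2; print('widths',np.linalg.norm(L0-R0),np.linalg.norm(L1-R1),'len',np.linalg.norm(a-b))
d=(b-a)/np.linalg.norm(b-a);print('bar ang',np.degrees(np.arctan2(d[1],d[0])),'centre at 30mm from far end',a+d*.030)
m=f(302,695,.078); print('marker',np.degrees(np.arctan2(*(m[:2]-c)[::-1])),np.hypot(*(m[:2]-c)))
n=f(373,692,.08); print('nib',np.degrees(np.arctan2(*(n[:2]-c)[::-1])),np.hypot(*(n[:2]-c)))
k=f(620,537,.072); print('tick',np.degrees(np.arctan2(*(k[:2]-c)[::-1])),np.hypot(*(k[:2]-c)))
M=R.from_quat(st['tcp_rot']).as_matrix(); print('toolx ang',np.degrees(np.arctan2(M[1,0],M[0,0])))
g=(a+d*.03); g[2]=.08
print('to tool',totool(st,[c[0],c[1],.08]),totool(st,g),M)
```

```text
(array([0.4419, 0.1159]), np.float64(0.033301335317815525)) (array([0.4419, 0.1165]), array([ 0.1, -0.1, -0.1, -0.1, -0.8, -0.4,  0.1, -1.3]))
(array([0.4436, 0.1221]), np.float64(0.04743986891391873)) (array([0.4416, 0.1181]), array([ 0.9,  0.6, -0.4, -0.7, -0.7, -0.1,  0.5,  0.9]))
widths 0.009474743260377401 0.011299584641249926 len 0.05585310395137586
bar ang 114.85845954315155 centre at 30mm from far end [0.4431 0.1127 0.102 ]
marker 100.81040477834931 0.03940591978970365
nib 116.09809211452973 0.03647400920824577
tick -177.32370679217044 0.03930347076317881
toolx ang -64.07947672467017
to tool [0.003  0.0018 0.0565] [0.0069 0.0024 0.0565] [[ 0.4371 -0.8994  0.0018]
 [-0.8994 -0.4371  0.0011]
 [-0.0002 -0.0021 -1.    ]]
```

Call:
drive_tool(targets=[[[0,0,0,0.002,0.001,0.01,0.75],[0,0,-1,0.0035,0.002,0.02,0.75],[0,0,-1,0.0035,0.002,0.03,0.75],[0,0,-1,0.0035,0.002,0.04,0.75],[0,0,-1,0.0035,0.002,0.047,0.75],[0,0,-1,0.0035,0.002,0.052,0.75],[0,0,-1,0.0035,0.002,0.052,0.75],[0,0,-1,0.0035,0.002,0.052,0.75]]])

```text
time_s: 3.55
tcp_pos: [0.4415, 0.1154, 0.0836]
tcp_rot: [0.852, -0.523, 0.0, -0.0]
force: [-0.9, 0.2, 0.9]
grip_width: 0.0216
```

Run:
```python
from h import *
np.set_printoptions(precision=4,suppress=True)
w=cam('wrist'); crop(w,260,135,130,135,6,'pics/w3z.png'); st=r.observe()
print(st['tcp_pos'],st['tcp_rot'],st['force'],st['wrist_torque'],proj(w,st['tcp_pos']))
s=cam('scene');crop(s,256,125,120,110,6,'pics/s3.png')
```

```text
[0.4416 0.1155 0.0838] [ 0.8522 -0.5233  0.0002 -0.0003] [-0.3443  0.0699  0.5297] [ 0.0677 -0.0199 -0.0081] [319.1237 245.3949]
```

View pics/w3z.png

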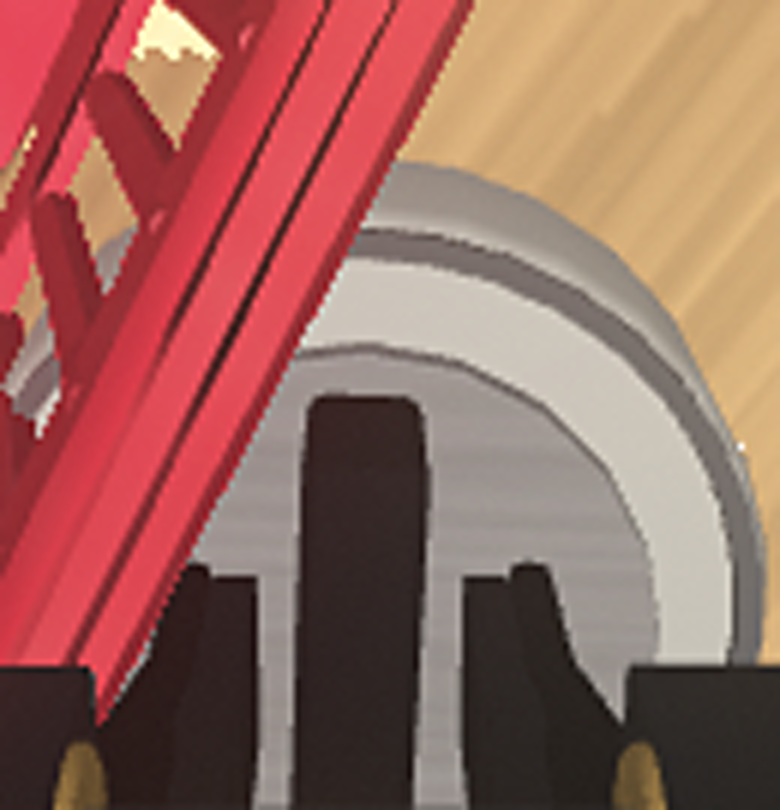

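View pics/s3.png

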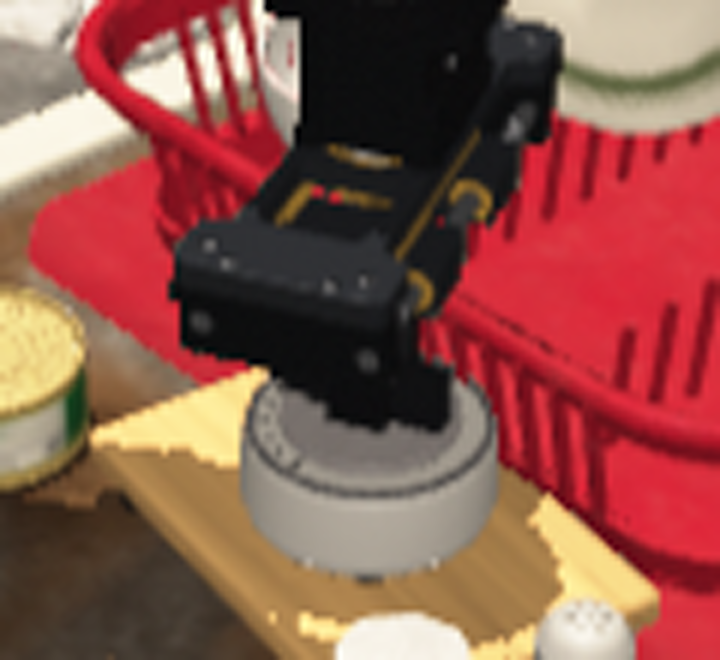

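Run:
```python
from h import *
np.set_printoptions(precision=4,suppress=True)
w=cam('wrist'); st=r.observe()
f=lambda u,v,z:onz(w,260+u/6-.43,135+v/6-.43,z)
D=[f(u,v,.078) for u,v in ((365,345),(420,352),(480,373),(545,408),(605,468),(640,530),(658,600))]
print([x.round(4) for x in fitc(D)],fitr(D,.034)); c=fitr(D,.034)[0]
print('tool',totool(st,[*c,.08]), 'bar far end', totool(st,f(365,397,.102)),totool(st,f(365,470,.078)), totool(st,f(363,398,.100)))
```

```text
[array([0.4424, 0.1165]), np.float64(0.0343)] (array([0.4423, 0.1162]), array([ 0.1,  0.1, -0.2,  0. , -0. , -0. ,  0. ]))
tool [-0.0002 -0.001   0.004 ] bar far end [ 0.0359  0.0006 -0.0181] [0.0199 0.0007 0.0059] [ 0.0351  0.0004 -0.0161]
```

Fingers straddle the bar, centred to about 1 mm. Next I lower to about 0.08 and close.

Call:
drive_tool(targets=[[[0,0,0,0,0,0.002,0.75],[0,0,0,0,0,0.003,0.8],[0,0,0,0,0,0.003,0.85],[0,0,0,0,0,0.003,0.9],[0,0,0,0,0,0.003,1],[0,0,0,0,0,0.003,1],[0,0,0,0,0,0.003,1],[0,0,0,0,0,0.003,1]]])

```text
time_s: 4.5
tcp_pos: [0.4415, 0.1155, 0.0806]
tcp_rot: [0.852, -0.523, 0.0, -0.0]
force: [0.9, 0.9, -1.9]
grip_width: 0.0116
```

```bash
cat > o.py <<'E'
from h import *
np.set_printoptions(precision=4,suppress=True)
st=r.observe(); M=R.from_quat(st['tcp_rot']).as_matrix()
print(st['time_s'],st['tcp_pos'],'toolx',np.degrees(np.arctan2(M[1,0],M[0,0])).round(2),'F',st['force'],'T',st['wrist_torque'],'w',st['grip_width'],'q6',st['joint_pos'][5])
E
python3 o.py
```

```text
4.5 [0.4415 0.1155 0.0806] toolx -63.11 F [ 0.9091  0.8863 -1.8841] T [ 0.3744 -0.3398 -0.0878] w 0.011595167746291567 q6 -0.144247537935465
```

Call:
drive_tool(targets=[[[0,0,0,0,0,0.001,1],[0,0,0,0,0,0.0015,1],[0,0,0,0,0,0.002,1],[0,0,0,0,0,0.002,1]]])

```text
time_s: 4.9
tcp_pos: [0.4417, 0.1155, 0.0805]
tcp_rot: [0.852, -0.523, 0.0, -0.0]
force: [-4.9, 1.0, 12.9]
grip_width: 0.0116
```

```bash
python3 o.py
```

```text
4.9 [0.4417 0.1155 0.0805] toolx -63.06 F [-4.8676  0.968  12.8532] T [ 0.2645  1.1315 -0.0176] w 0.011566640718984554 q6 -0.14434095042544595
```

Call:
drive_tool(targets=[[[0,0,0,-0.0003,0.0005,0.0003,1],[0,0,0,-0.0003,0.0005,0.0006,1],[0,0,0,-0.0003,0.0005,0.0006,1],[0,0,3,-0.0003,0.0005,0.0006,1],[0,0,6,-0.0003,0.0005,0.0006,1],[0,0,9,-0.0003,0.0005,0.0006,1],[0,0,12,-0.0003,0.0005,0.0006,1]]])

```text
time_s: 5.6
tcp_pos: [0.4414, 0.1154, 0.0804]
tcp_rot: [0.793, -0.609, 0.001, -0.0]
force: [-4.2, -0.6, 17.3]
grip_width: 0.0118
```

```bash
python3 o.py
```

```text
5.6 [0.4414 0.1154 0.0804] toolx -75.07 F [-4.1951 -0.6221 17.2703] T [-0.0184  1.381   0.2605] w 0.011815019227945027 q6 -0.355619914844063
```

Call:
drive_tool(targets=[[[0,0,4,0,0,0,1],[0,0,8,0,0,0,1],[0,0,12,0,0,0,1],[0,0,16,0,0,0,1],[0,0,20,0,0,0,1],[0,0,24,0,0,0,1]]])

```text
time_s: 6.2
tcp_pos: [0.4409, 0.1154, 0.0804]
tcp_rot: [-0.649, 0.761, -0.0, 0.0]
force: [-6.7, 0.9, 18.5]
grip_width: 0.0118
```

```bash
python3 o.py
python3 - <<'E'
from h import *
t=cam('top'); s=cam('scene'); crop(t,256,150,128,96,6,'pics/t4.png'); crop(s,256,125,120,110,6,'pics/s4.png')
E
```

```text
6.2 [0.4409 0.1154 0.0804] toolx -99.12 F [-6.7159  0.9482 18.4692] T [0.3671 1.8877 0.2684] w 0.01179235292116936 q6 -0.7751769835319074
```

View pics/s4.png

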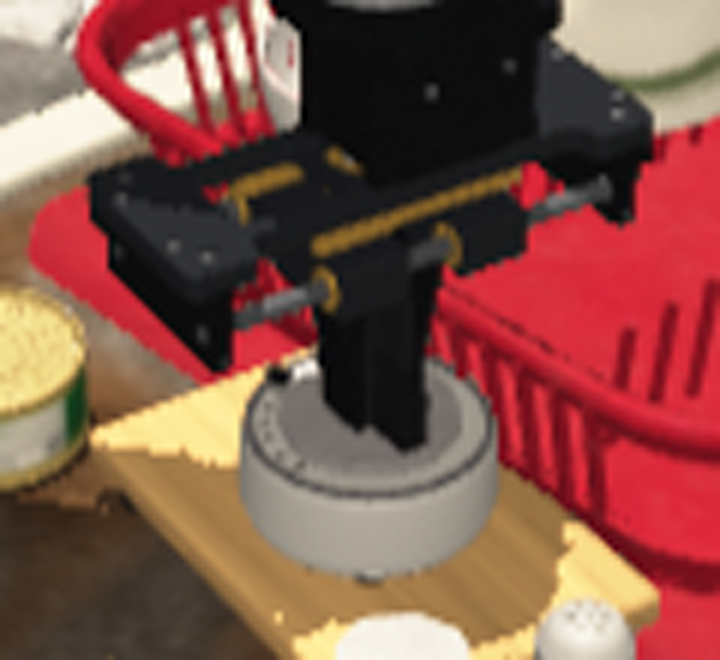

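Call:
drive_tool(targets=[[[0,0,4,0,0.0008,0,1],[0,0,8,0,0.0008,0,1],[0,0,12,0,0.0008,0,1],[0,0,16,0,0.0008,0,1],[0,0,20,0,0.0008,0,1],[0,0,24,0,0.0008,0,1]]])

```text
time_s: 6.9
tcp_pos: [0.4403, 0.1156, 0.0804]
tcp_rot: [-0.476, 0.879, -0.0, 0.0]
force: [-5.9, 1.5, 18.8]
grip_width: 0.0119
```

```bash
python3 o.py
```

```text
6.9 [0.4403 0.1156 0.0804] toolx -123.12 F [-5.922   1.5052 18.7503] T [0.4161 1.7189 0.2831] w 0.011855051092063458 q6 -1.1953975853020296
```

Run:
```python
from h import *
w=cam('wrist');crop(w,250,135,150,135,5,'pics/w5z.png');t=cam('top'); crop(t,256,150,128,96,6,'pics/t5.png')
```

```text
(no output)
```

View pics/w5z.png

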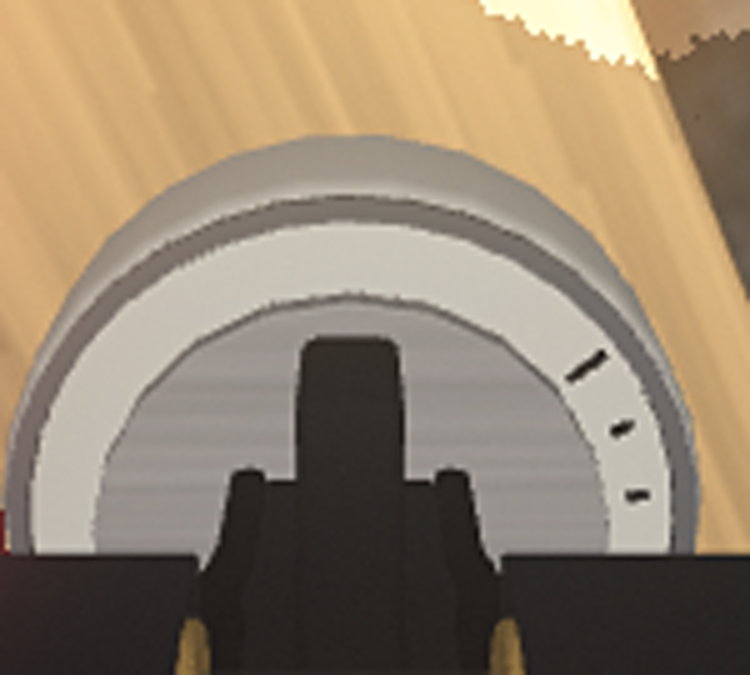

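View pics/t5.png

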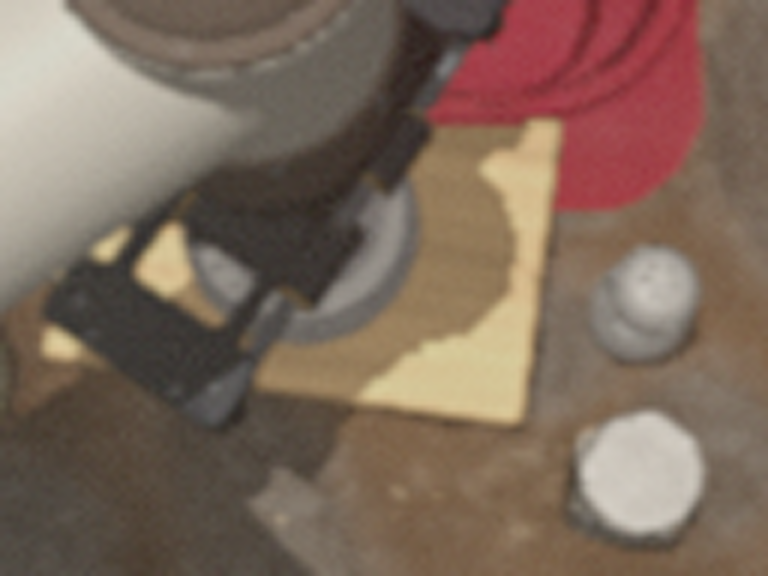

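```bash
cat > m.py <<'E'
from h import *
np.set_printoptions(precision=4,suppress=True)
E
python3 - <<'E'
from m import *
w=cam('wrist'); st=r.observe()
f=lambda u,v,z:onz(w,250+u/5-.4,135+v/5-.4,z)
D=[f(u,v,.078) for u,v in ((352,294),(275,303),(200,340),(135,420),(103,480),(95,545),(440,308),(505,343),(560,395),(595,460),(608,530))]
print(fitc(D),fitr(D,.034)); c=fitr(D,.034)[0]; print('tool',totool(st,[*c,.08]))
k=f(587,366,.072); print('tick',np.degrees(np.arctan2(*(k[:2]-c)[::-1])),np.hypot(*(k[:2]-c)))
C=[f(u,v,.072) for u,v in ((350,220),(200,262),(100,360),(40,480),(33,545),(500,260),(600,350),(655,440),(668,530))]
print(fitc(C),fitr(C,.0435))
E
```

```text
(array([0.4396, 0.115 ]), np.float64(0.032961834461566517)) (array([0.4403, 0.1162]), array([ 0.5,  0.6,  0.2, -1.2, -0.6, -0.5,  0.4, -0.1, -0.4, -0.8, -0.9]))
tool [-0.0005  0.0003  0.0004]
tick -175.81225232088715 0.03798498116490339
(array([0.441 , 0.1169]), np.float64(0.04217711242846538)) (array([0.4419, 0.1184]), array([ 1.5,  0.5, -1.6, -1. , -0.5,  0.5, -1.2, -0.9, -1.1]))
```

Call:
drive_tool(targets=[[[0,0,4,0.0001,0.0005,0,1],[0,0,8,0.0002,0.001,0,1],[0,0,12,0.0002,0.0013,0,1],[0,0,16,0.0002,0.0013,0,1]]])

```text
time_s: 7.45
tcp_pos: [0.4399, 0.1159, 0.0804]
tcp_rot: [-0.349, 0.937, -0.001, 0.001]
force: [-2.5, -1.8, 15.5]
grip_width: 0.0117
```

```bash
python3 o.py
```

```text
7.45 [0.4399 0.1159 0.0804] toolx -139.1 F [-2.5493 -1.789  15.5048] T [-0.3343  0.6472  0.3016] w 0.01171063095328504 q6 -1.477385661226164
```

Forces are good. Now I approach the stop slowly, pressing a little more.

Call:
drive_tool(targets=[[[0,0,1,0,0,0.0004,1],[0,0,2,0,0,0.0006,1],[0,0,3,0,0,0.0006,1]]])

```text
time_s: 7.75
tcp_pos: [0.4399, 0.116, 0.0804]
tcp_rot: [-0.326, 0.945, -0.001, 0.001]
force: [-4.3, -1.1, 19.6]
grip_width: 0.0117
```

```bash
python3 o.py
```

```text
7.75 [0.4399 0.116  0.0804] toolx -141.96 F [-4.2502 -1.1459 19.5844] T [-0.3373  1.2439  0.2876] w 0.011653260871468913 q6 -1.527549650599173
```

Call:
drive_tool(targets=[[[0,0,1,0,0,0,1],[0,0,2,0,0,0,1]]])

```text
time_s: 7.95
tcp_pos: [0.4399, 0.116, 0.0804]
tcp_rot: [-0.309, 0.951, -0.001, 0.001]
force: [-4.4, -0.6, 20.7]
grip_width: 0.0117
```

```bash
python3 o.py
```

```text
7.95 [0.4399 0.116  0.0804] toolx -143.96 F [-4.4233 -0.6143 20.6503] T [-0.2465  1.2685  0.3115] w 0.011714672045067437 q6 -1.5624586347531568
```

Call:
drive_tool(targets=[[[0,0,1,0,0,0,1],[0,0,1.5,0,0,0,1]]])

```text
time_s: 8.15
tcp_pos: [0.4398, 0.1161, 0.0804]
tcp_rot: [-0.297, 0.955, -0.001, 0.001]
force: [-4.2, -1.7, 19.9]
grip_width: 0.0118
```

```bash
python3 o.py
```

```text
8.15 [0.4398 0.1161 0.0804] toolx -145.41 F [-4.2334 -1.6746 19.8828] T [-0.2203  1.2628  0.4797] w 0.011807251227052607 q6 -1.5879262035619395
```

The torque step from 0.29 to 0.48 N·m shows the dial is at the end stop. Now I turn back.

Call:
drive_tool(targets=[[[0,0,-2,0,0,0,1],[0,0,-6,0,0,0,1],[0,0,-10,0,-0.0001,0,1],[0,0,-14,0,-0.0002,0,1],[0,0,-18,-0.0001,-0.0003,0,1],[0,0,-22,-0.0001,-0.0003,0,1],[0,0,-26,-0.0001,-0.0004,0,1],[0,0,-30,-0.0001,-0.0005,0,1]]])

```text
time_s: 8.95
tcp_pos: [0.4403, 0.1156, 0.0804]
tcp_rot: [-0.534, 0.845, -0.001, 0.001]
force: [-4.9, -2.9, 19.3]
grip_width: 0.0122
```

```bash
python3 o.py
```

```text
8.95 [0.4403 0.1156 0.0804] toolx -115.41 F [-4.9054 -2.9306 19.268 ] T [-0.5587  0.992  -0.2586] w 0.012174427932659491 q6 -1.0621402450032964
```

Call:
drive_tool(targets=[[[0,0,-4,0.0001,0,0,1],[0,0,-8,0.0002,-0.0001,0,1],[0,0,-12,0.0003,-0.0002,0,1],[0,0,-16,0.0004,-0.0003,0,1],[0,0,-20,0.0004,-0.0004,0,1],[0,0,-24,0.0004,-0.0004,0,1],[0,0,-28,0.0004,-0.0004,0,1],[0,0,-31,0.0004,-0.0004,0,1],[0,0,-33,0.0004,-0.0004,0,1],[0,0,-33,0.0004,-0.0004,0,1]]])

```text
time_s: 9.95
tcp_pos: [0.4411, 0.1154, 0.0804]
tcp_rot: [0.752, -0.659, 0.001, -0.002]
force: [-1.3, -1.2, 18.0]
grip_width: 0.0121
```

```bash
python3 o.py;  python3 - <<'E'
from h import *
s=cam('scene'); crop(s,256,125,120,110,6,'pics/s6.png')
E
```

```text
9.95 [0.4411 0.1154 0.0804] toolx -82.52 F [-1.3113 -1.179  18.0487] T [-0.4544  0.6559 -0.1898] w 0.012081114986645415 q6 -0.48700179253599357
```

View pics/s6.png

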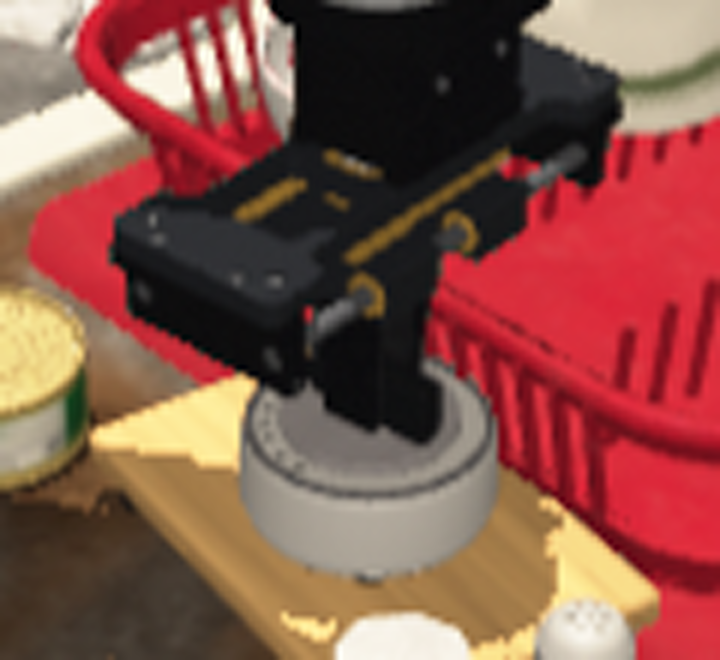

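Call:
drive_tool(targets=[[[0,0,0,0,0,-0.0015,1],[0,0,0,0,0,-0.0025,1],[0,0,0,0,0,-0.0025,0.95],[0,0,0,0,0,-0.0025,0.9],[0,0,0,0,0,-0.0025,0.8],[0,0,0,0,0,-0.0025,0.8],[0,0,0,0,0,-0.0025,0.8],[0,0,0,0,0,-0.01,0.8],[0,0,0,0,0,-0.025,0.8],[0,0,0,0,0,-0.045,0.8],[0,0,0,0,0,-0.065,0.8],[0,0,0,0,0,-0.075,0.8],[0,0,0,0,0,-0.075,0.8]]])

```text
time_s: 11.3
tcp_pos: [0.4398, 0.1155, 0.1537]
tcp_rot: [0.751, -0.66, 0.0, -0.001]
force: [0.1, -0.4, 0.3]
grip_width: 0.0172
```

```bash
python3 o.py;  python3 - <<'E'
from h import *
s=cam('scene'); crop(s,256,125,120,110,6,'pics/s7.png')
s=cam('wrist'); crop(s,260,120,130,135,6,'pics/w7z.png')
E
```

```text
11.3 [0.4398 0.1155 0.1537] toolx -82.61 F [ 0.1054 -0.3825  0.3387] T [ 0.1041 -0.0393 -0.0308] w 0.017207870546473856 q6 -0.48693535491163187
```

View pics/s7.png

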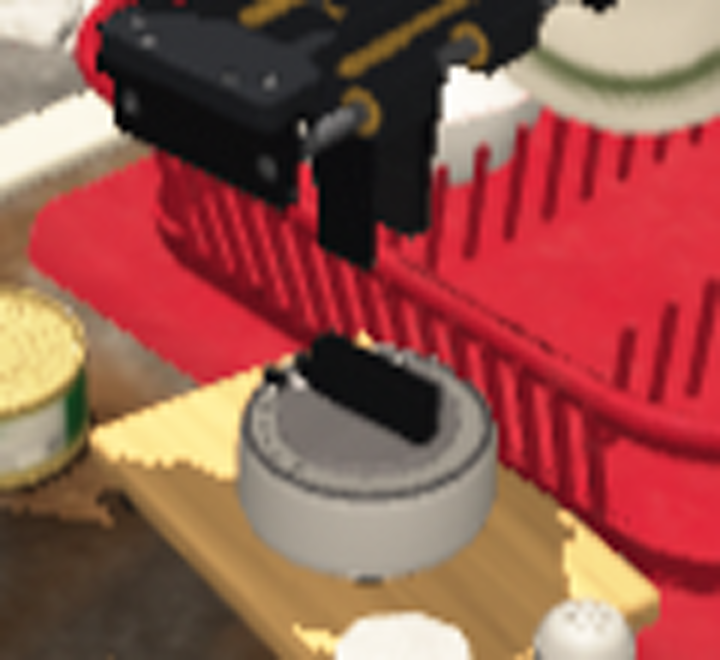

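View pics/w7z.png

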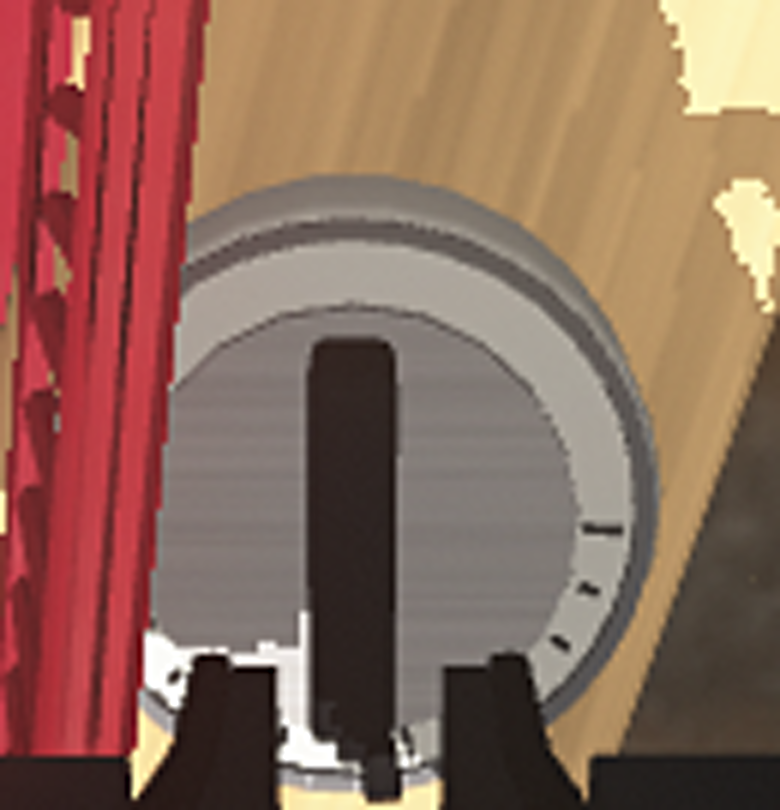

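Call:
drive_tool(targets=[[[0,0,0,-0.015,0,-0.01,0.8],[0,0,0,-0.03,0,-0.02,0.8],[0,0,0,-0.04,0,-0.02,0.8],[0,0,0,-0.04,0,-0.02,0.8],[0,0,0,-0.04,0,-0.02,0.8]]])

```text
time_s: 11.9
tcp_pos: [0.4334, 0.1543, 0.1712]
tcp_rot: [0.751, -0.66, -0.0, 0.001]
force: [0.1, 0.7, -0.9]
grip_width: 0.0172
```

```bash
python3 o.py;  python3 - <<'E'
from h import *
s=cam('wrist'); crop(s,260,80,130,130,6,'pics/w8z.png')
E
```

```text
11.9 [0.4334 0.1543 0.1712] toolx -82.6 F [ 0.0578  0.725  -0.9232] T [ 0.0673 -0.0293  0.0299] w 0.017174660086265194 q6 -0.5672609926231745
```

View pics/w8z.png

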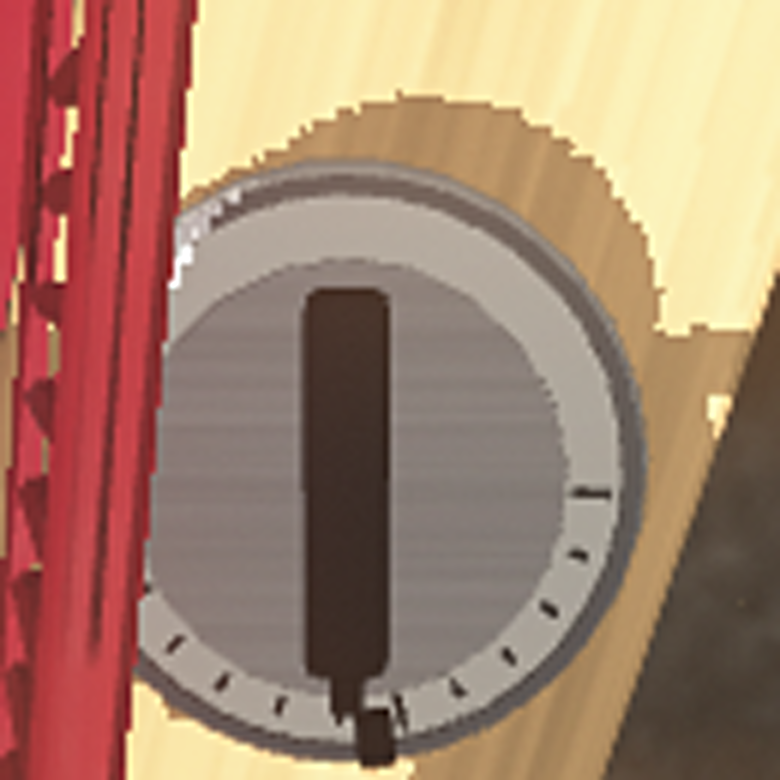

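```bash
cat > ang.py <<'E'
from m import *
E
python3 - <<'E'
from m import *
w=cam('wrist'); st=r.observe()
f=lambda u,v,z:onz(w,260+u/6-.43,80+v/6-.43,z)
D=[f(u,v,.078) for u,v in ((352,259),(430,273),(500,315),(545,375),(567,450),(562,520),(535,590),(490,645),(440,675),(225,663),(170,600),(150,545),(165,345))]
print(fitc(D),fitr(D,.034)); c=fitr(D,.034)[0]
A=lambda u,v,z:(np.degrees(np.arctan2(*(f(u,v,z)[:2]-c)[::-1])).round(2),(1e3*np.hypot(*(f(u,v,z)[:2]-c))).round(1))
print('nib',A(346,712,.080),A(346,690,.088),'marker',A(374,708,.072),A(377,735,.078),A(378,763,.078),'tick',A(591,492,.072))
a,b=f(347,290,.102),f(347,670,.102); print('bar',np.degrees(np.arctan2(*(b-a)[1::-1])),np.linalg.norm(a-b))
E
```

```text
(array([0.4399, 0.1158]), np.float64(0.03363805557714478)) (array([0.44  , 0.1158]), array([-0.7, -0.4, -0.1, -0.1, -0.3, -0.6, -0.4, -0.1, -0.2,  0.6, -0.6,
       -1.8,  0.4]))
nib (np.float64(96.72), np.float64(36.0)) (np.float64(96.71), np.float64(30.0)) marker (np.float64(103.57), np.float64(38.1)) (np.float64(103.77), np.float64(40.8)) (np.float64(103.32), np.float64(45.5)) tick (np.float64(-176.1), np.float64(38.2))
bar 97.24890096126407 0.053010089082978544
```

Pointer at about 97.0° and tab at about 103.5°, so about 6.6° counter-clockwise is still to go. I'll re-grip and correct.

Call:
drive_tool(targets=[[[0,0,0,0.02,-0.001,0.01,0.8],[0,0,0,0.039,-0.002,0.02,0.78],[0,0,0,0.039,-0.002,0.03,0.77],[0,0,0,0.039,-0.002,0.045,0.77],[0,0,0,0.039,-0.002,0.055,0.77],[0,0,0,0.039,-0.002,0.055,0.77]]])

```text
time_s: 12.6
tcp_pos: [0.4401, 0.1158, 0.1158]
tcp_rot: [0.751, -0.66, -0.001, 0.002]
force: [0.4, 0.5, -0.8]
grip_width: 0.0201
```

```bash
python3 o.py;  python3 - <<'E'
from h import *
s=cam('wrist'); crop(s,260,135,130,135,6,'pics/w9z.png')
E
```

```text
12.6 [0.4401 0.1158 0.1158] toolx -82.63 F [ 0.3522  0.5324 -0.7808] T [ 0.08   -0.0272  0.0142] w 0.020100107694459697 q6 -0.4870506567101582
```

View pics/w9z.png

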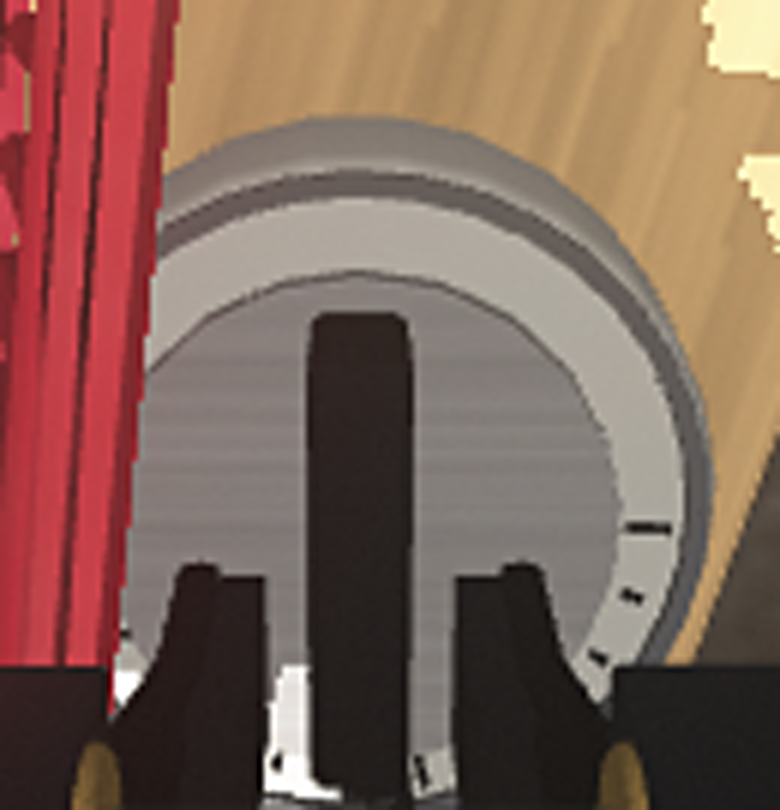

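Call:
drive_tool(targets=[[[0,0,0,0,0,0.01,0.77],[0,0,0,0,0,0.02,0.77],[0,0,0,0,0,0.028,0.77],[0,0,0,0,0,0.033,0.77],[0,0,0,0,0,0.0345,0.77],[0,0,0,0,0,0.0345,0.85],[0,0,0,0,0,0.0345,0.9],[0,0,0,0,0,0.0345,1],[0,0,0,0,0,0.0345,1],[0,0,0,0,0,0.0345,1],[0,0,0,0,0,0.0345,1]]])

```text
time_s: 13.75
tcp_pos: [0.4407, 0.1161, 0.0829]
tcp_rot: [0.751, -0.66, -0.0, 0.0]
force: [-3.4, 0.2, 2.2]
grip_width: 0.0115
```

```bash
python3 o.py
```

```text
13.75 [0.4407 0.1161 0.0829] toolx -82.62 F [-3.387   0.2093  2.2237] T [0.0589 0.9693 0.0038] w 0.011511295834363468 q6 -0.48683761001888454
```

Call:
drive_tool(targets=[[[0,0,0,0,0.0005,0.001,1],[0,0,0,0,0.0005,0.0018,1],[0,0,0,0,0.0005,0.0022,1],[0,0,0,0,0.0005,0.0022,1]]])

```text
time_s: 14.15
tcp_pos: [0.4407, 0.1161, 0.0827]
tcp_rot: [0.751, -0.66, 0.0, 0.0]
force: [-8.5, -0.9, 17.2]
grip_width: 0.0117
```

```bash
python3 o.py
```

```text
14.15 [0.4407 0.1161 0.0827] toolx -82.56 F [-8.4519 -0.9263 17.1608] T [-0.2008  2.4279  0.0224] w 0.011673513219419975 q6 -0.48751147875862216
```

Call:
drive_tool(targets=[[[0,0,0,0,0.0005,0,1],[0,0,0,0,0.0009,0,1],[0,0,0,0,0.0009,0,1]]])

```text
time_s: 14.45
tcp_pos: [0.4405, 0.1162, 0.0827]
tcp_rot: [0.752, -0.66, 0.001, -0.001]
force: [-6.2, -1.0, 14.9]
grip_width: 0.0117
```

```bash
python3 o.py
```

```text
14.45 [0.4405 0.1162 0.0827] toolx -82.55 F [-6.2037 -1.0334 14.8992] T [-0.4554  1.5954 -0.0252] w 0.011708844189023106 q6 -0.48854591688219473
```

Call:
drive_tool(targets=[[[0,0,0,0,0.0005,0.0005,1],[0,0,0,0,0.0009,0.0007,1],[0,0,-1,0,0.0009,0.0007,1],[0,0,-2.5,0,0.0009,0.0007,1],[0,0,-4,0,0.0009,0.0007,1],[0,0,-5.5,0,0.0009,0.0007,1],[0,0,-7,0,0.0009,0.0007,1],[0,0,-7,0,0.0009,0.0007,1]]])

```text
time_s: 15.25
tcp_pos: [0.4406, 0.1162, 0.0827]
tcp_rot: [0.79, -0.613, 0.001, -0.001]
force: [-4.7, -1.4, 17.7]
grip_width: 0.0115
```

```bash
python3 o.py
```

```text
15.25 [0.4406 0.1162 0.0827] toolx -75.55 F [-4.6999 -1.3668 17.6521] T [-0.8295  1.4018 -0.2315] w 0.011534068596830059 q6 -0.3675535332184708
```

Next I release and look the same way as before.

Call:
drive_tool(targets=[[[0,0,0,0,0,-0.0012,1],[0,0,0,0,0,-0.0025,1],[0,0,0,0,0,-0.0025,0.95],[0,0,0,0,0,-0.0025,0.9],[0,0,0,0,0,-0.0025,0.8],[0,0,0,0,0,-0.0025,0.8],[0,0,0,0,0,-0.0025,0.8],[0,0,0,0,0,-0.01,0.8],[0,0,0,0,0,-0.025,0.8],[0,0,0,0,0,-0.045,0.8],[0,0,0,-0.01,0,-0.065,0.8],[0,0,0,-0.025,0,-0.08,0.8],[0,0,0,-0.04,0,-0.09,0.8],[0,0,0,-0.04,0,-0.09,0.8],[0,0,0,-0.04,0,-0.09,0.8]]])

```text
time_s: 16.75
tcp_pos: [0.4286, 0.1548, 0.1701]
tcp_rot: [0.79, -0.613, -0.0, -0.0]
force: [-0.5, -0.1, -0.5]
grip_width: 0.0174
```

```bash
python3 o.py;  python3 - <<'E'
from h import *
s=cam('wrist'); crop(s,260,80,130,130,6,'pics/w10z.png')
E
```

```text
16.75 [0.4286 0.1548 0.1701] toolx -75.59 F [-0.5291 -0.0777 -0.4704] T [ 0.0319 -0.0321  0.0178] w 0.01744446173664092 q6 -0.4528774987417441
```

View pics/w10z.png

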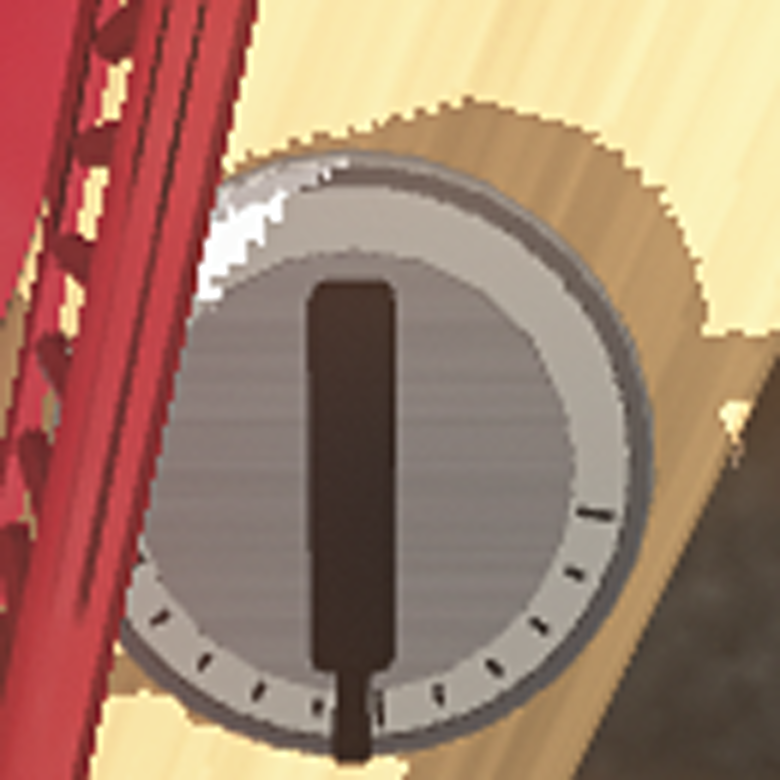

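Run:
```python
from m import *
w=cam('wrist'); crop(w,295,180,50,36,16,'pics/w10b.png'); st=r.observe()
g=cv2.cvtColor(w['color'],cv2.COLOR_RGB2GRAY)
for v in range(188,209):
    row=g[v,308:330]; k=np.where(row<85)[0]; print(v,(k.min()+308,k.max()+308,(k.mean()+308).round(2)) if len(k) else None, end='; ')
f=lambda u,v,z:onz(w,260+u/6-.43,80+v/6-.43,z)
D=[f(u,v,.078) for u,v in ((355,250),(430,265),(500,305),(550,370),(573,450),(568,520),(540,590),(490,645),(440,672),(225,650),(170,590))]
print(fitr(D,.034))
```

```text
188 (np.int64(311), np.int64(324), np.float64(317.5)); 189 (np.int64(311), np.int64(324), np.float64(317.5)); 190 (np.int64(311), np.int64(324), np.float64(317.5)); 191 (np.int64(312), np.int64(324), np.float64(318.0)); 192 (np.int64(313), np.int64(323), np.float64(318.0)); 193 (np.int64(316), np.int64(320), np.float64(318.0)); 194 (np.int64(316), np.int64(320), np.float64(318.0)); 195 (np.int64(316), np.int64(320), np.float64(318.0)); 196 (np.int64(316), np.int64(322), np.float64(318.67)); 197 (np.int64(312), np.int64(322), np.float64(317.71)); 198 (np.int64(312), np.int64(322), np.float64(317.38)); 199 (np.int64(312), np.int64(322), np.float64(317.38)); 200 (np.int64(315), np.int64(320), np.float64(317.5)); 201 (np.int64(315), np.int64(320), np.float64(317.5)); 202 (np.int64(315), np.int64(329), np.float64(319.14)); 203 (np.int64(310), np.int64(326), np.float64(318.36)); 204 (np.int64(315), np.int64(321), np.float64(318.0)); 205 (np.int64(315), np.int64(321), np.float64(318.0)); 206 (np.int64(315), np.int64(320), np.float64(317.5)); 207 (np.int64(316), np.int64(320), np.float64(318.0)); 208 None; (array([0.4395, 0.1159]), array([-0.5, -0.5, -0.2, -0.2, -0.2, -0.2,  0. ,  0. , -0.4, -0.5, -0.9]))
```

View pics/w10b.png

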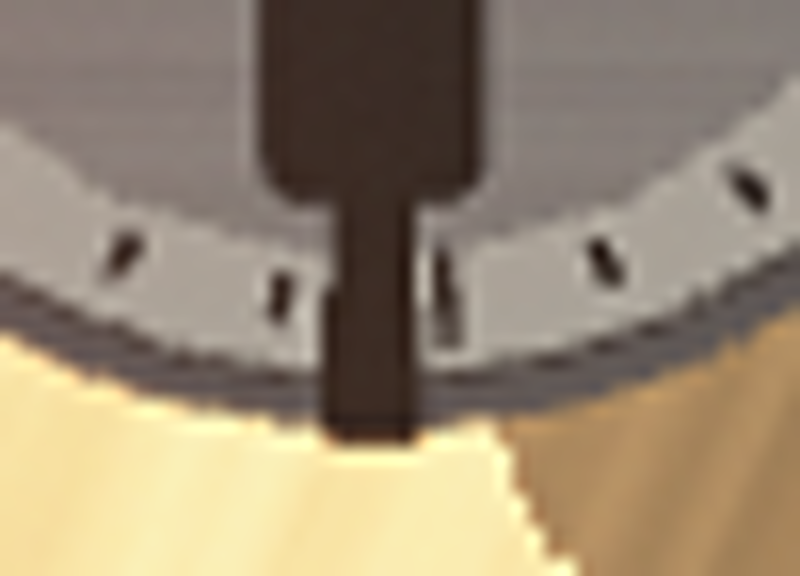

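Pointer and tab are in line to within about 0.5°. I'll retreat and do a final check.

Call:
drive_tool(targets=[[[0,0,0,0,0,-0.03,0.8],[0,0,0,-0.03,0.01,-0.06,0.8],[0,0,0,-0.07,0.03,-0.07,0.7],[0,0,0,-0.11,0.05,-0.07,0.6],[0,0,0,-0.15,0.06,-0.07,0.5],[0,0,0,-0.19,0.07,-0.07,0.5],[0,0,0,-0.23,0.08,-0.07,0.5],[0,0,0,-0.26,0.08,-0.07,0.5],[0,0,0,-0.26,0.08,-0.07,0.5]]])

```text
time_s: 17.75
tcp_pos: [0.2862, 0.3891, 0.2389]
tcp_rot: [0.791, -0.612, 0.0, 0.001]
force: [0.7, 0.6, -0.1]
grip_width: 0.0432
```

```bash
python3 o.py;  python3 - <<'E'
from m import *
t=cam('top'); s=cam('scene'); crop(t,256,150,128,96,6,'pics/t11.png'); crop(s,266,165,110,80,7,'pics/s11.png')
cv2.imwrite('pics/top11.png',t['color'][:,:,::-1])
import numpy as np
a=cv2.imread('pics/top0.png'); b=t['color'][:,:,::-1]
for n,(u,v) in dict(tin=(239,211),salt=(364,199),jar=(362,229)).items():
    tm=a[v-14:v+14,u-14:u+14]; m=cv2.matchTemplate(np.ascontiguousarray(b[v-20:v+20,u-20:u+20]),tm,cv2.TM_CCOEFF_NORMED); print(n,cv2.minMaxLoc(m)[1],np.array(cv2.minMaxLoc(m)[3])-6)
E
```

```text
17.75 [0.2862 0.3891 0.2389] toolx -75.45 F [ 0.7268  0.5635 -0.0532] T [-0.0051 -0.046  -0.0034] w 0.04321103802602226 q6 -1.020007291965236
tin 0.9974346160888672 [0 0]
salt 0.9929169416427612 [0 0]
jar 0.9990076422691345 [0 0]
```

View pics/t11.png

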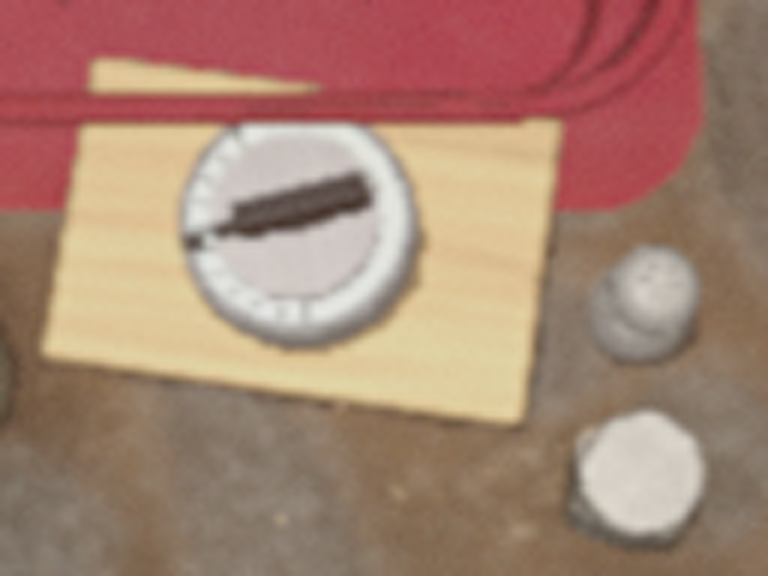

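View pics/s11.png

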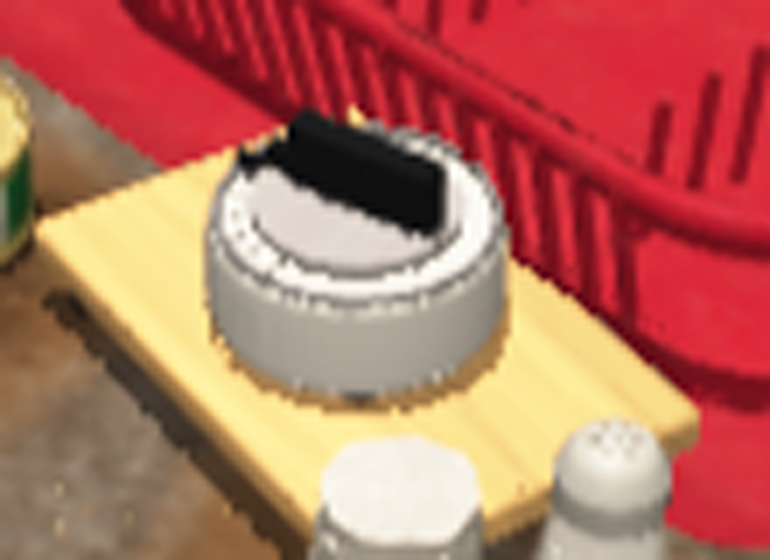

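```bash
python3 -c "
from workcell import r
print(r.finish_job())"
```

```text
the job is handed in; nothing more can be done
None
```

The timer is wound to its end stop and turned back until the pointer lines up with the marker tab. The gripper has let go and is clear. I handed the job in at about 18 s; no verdict was reported.

**How it went**
- **Winding:** I gripped the bar, pressed with about 15–21 N and turned clockwise about 82°. The twist jumped from about 0.29 to 0.48 N·m, which showed the stop had been reached.
- **Turning back:** The first turn back, about 63°, left the pointer 6.6° short of the tab. I let go, measured, gripped again and turned the rest of the way.

**Last checks**
- **Pointer and tab:** They line up to about 0.5° in the wrist camera, with the pointer slightly past the tab.
- **Marker tab:** Its angle to the front tick on the case stayed within about 1.5° (278–279.6°) up to the last small turn, so it was apparently not shifted. I did not re-measure it after that turn.
- **Things round the board:** The tin, salt shaker and spice jar have not moved, to within a pixel.

**Not perfect**
- **Timer position:** The final top view suggests the timer crept about 1–2 mm towards the robot and turned about 1–3°. This is close to the measurement noise, but I can't rule out a small slip.
- **Sideways force:** It reached 8.5 N for a moment on the second grip, before I eased it off.

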